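# Change the sanding drum and put the others in their own blocks

## Robot

A 6-joint arm with a two-finger parallel gripper is mounted at the origin on a cart in front of the work surface, level with it; the furniture and walls round the work are solid. World frame = base frame: x ahead of the robot, y to its left, z up, the work surface at z = 0. Lengths are in m, angles in rad, forces in N, time in s.
With the tool pointing down it reaches from about 0.375 to 0.9 m from the base axis. Payload 3.1 kg.
Tool frame: the origin (TCP) lies between the finger pads; the fingertips stand robot.finger_overhang ahead of it and the grasp point (between the pads) lies 3 mm ahead of it (robot.finger_overhang is the distance from the TCP to the fingertips, in m); z points along the fingers, y is the line along which they close (so a half turn about z gives the same grasp; the last joint's range is limited). The gripper opens to 87 mm and grips with 3 to 60 N. Pads are 19 mm wide; open, the fingers measure 117 mm over their backs; the gripper's body (75 mm by 190 mm) begins 51 mm behind the grasp point.
Start: joints at [-1.343, 0.527, 1.433, -0, 1.181, -0.178], TCP at [0.247, -0.574, 0.224] pointing down, gripper open.
Joint ranges: [-3.08, 3.08], [-0.75, 2.2], [0.22, 2.44], [-1.43, 4.57], [0, 2.65], [-2.85, 2.85]. Speed limits (rad/s): [2.79, 2.79, 3.14, 3.14, 3.14, 3.14].

## Interface

Orientations are given as a unit quaternion [x, y, z, w].
In Python, from rig import get_obs, vision, hand_in, nets, robot gives the robot as it stands.
- The arm moves only by the tool apply_moves, never from a script. Its argument "series" is a list of rows, each an object with "offset": the shift along the world's x, y, z in cm, a list of three; "rot": the turn, a rotation vector about the world's x, y, z in degrees, a list of three. A call has 1 to 20 rows; each row is the pose to reach, as a shift and turn from the pose commanded when the call began; what a row does not reach only later rows make up. A row lasts 1/10 s, in which the tool goes at most 50 mm and 8.59 degrees, less where a joint would pass 70% of its speed; a pose out of reach is approached as far as the arm can. A call with a gripper value outside its range is refused whole. "hand" is the opening, from 0 (shut) to 1 (fully open), set as the call begins (left out, the last holds). The fingers move at their own pace and stop on an object; "newtons" is the grip in N (left out, the last holds). Time passes only in rows, so rows that repeat a pose let the fingers close. It gives the time, the measured TCP pose, the force, the opening and the grip force at its end, in the units of the state.
- get_obs(): the state, without advancing time (a new reading comes with each control period).
- vision.camera(name): name is "scene" or "side" or "wrist"; returns the picture (420x560x3 uint8, red, green, blue); there is no depth.
- vision.calibration(name): a dict with "K" (3x3 intrinsics, pixels), "R" (3x3) and "t" (3): a world point X has camera coordinates R X + t. Camera axes: x right, y down, z forward; pixel columns grow to the right and rows downward; lengths in m; the calibration is good to about 2 mm. A picture is of the moment at which its call begins: read the wrist's pose just before it. calibration takes no time and is no camera call; for the wrist camera it gives the pose at the moment of the call.
- hand_in(): hands the job in; it is judged then, once.
Trained networks look in the newest picture that a camera, given by its name, has taken for a name from the list of things; names that differ only in an ending like _2 or _b are one class to them, and where a whole thing is asked for, a point or a joint stands for the part that bears it (a point fixed in the world has none). Each returns a list of dicts, best first, with "conf" (0 to 1); they miss things now and then, are a little off and sometimes report something else, mostly with a low value. They report only what shows in the picture. A call takes as long as a camera call. They do not tell look-alikes from the thing itself.
- nets.search_frame(camera, query): "centre" ([x, y, z] in m, in world coordinates, good to about 4 mm: the middle of the surface that is visible of it).
- nets.spot_point(camera, query): "centre" ([x, y, z] in m, in world coordinates, good to about 4 mm: a listed point, or the origin of a listed thing).
The state is a dict: "time": time; "q": joint angles; "joint_velocities": joint speeds; "joint_torque": joint torques, N m; "position": TCP position; "tool_rot": TCP orientation; "ft_force": force on the tool from outside, world axes, zero at the start; "moment": the same for the moment, N m; "grip_width": finger opening in m; "grip_force": force on a finger pad.
Only numpy, scipy, OpenCV 4.12 (cv2) and the standard library are available. Lean on these libraries where they do the work, as an engineer would, in place of code of your own. Each camera call takes 0.05 s, during which the arm holds its last target. There are 200 camera calls.

## Task

The holes in the plywood part are too tight for the large sanding drum that is on the sander's spindle: take it off, fit the small drum on the spindle instead, right down on its flange, and stand the large and the medium drum each fully home in its own storage block, the one whose round seat fits it. The drums have been put back in the wrong blocks, so use the empty block or a clear bit of bench to put one aside while you change them round. Leave the star knob, the plywood part and the pencil alone.

Things in the scene. Friction and masses are not known exactly. Their poses are not given: they have to be found in the camera images.
- drum_small: Small sanding drum: upright cylinder 30 mm in diameter, 76 mm tall, brown abrasive sleeve on black rubber, steel-lined 20 mm bore right through; about 70 g; may be gripped firmly across its diameter. Origin: centre of its underside, z up along its axis. At the start it stands loosely in the medium block, where it does not belong.
- drum_medium: Medium sanding drum: upright cylinder 45 mm in diameter, 76 mm tall, brown abrasive sleeve on black rubber, steel-lined 20 mm bore right through; about 130 g; may be gripped firmly across its diameter. Origin: centre of its underside, z up along its axis. At the start it stands loosely in the large block, where it does not belong.
- drum_large: Large sanding drum: upright cylinder 60 mm in diameter, 76 mm tall, brown abrasive sleeve on black rubber, steel-lined 20 mm bore right through; about 200 g; may be gripped firmly across its diameter. Origin: centre of its underside, z up along its axis. At the start it stands on the sander spindle, fully down.
- spindle_plate: Sander insert plate, fixed: dark plate 130 x 130 x 6 mm with the upright steel spindle in its middle (not running). A drum slips over the spindle from above and rests on its 28 mm flange, 10 mm above the bench, with 2 mm play all round. Spindle 16 mm thick up to 50 mm above the bench, then tapering to 6 mm at its tip at 72 mm. Origin: on the spindle axis at bench level, z up.
- block_small: Small storage block, fixed: plywood 72 x 72 x 20 mm with a round funnel-edged seat in its middle for the 30 mm drum: 46 mm wide at the mouth, 35 mm at the floor, 12 mm deep (floor 8 mm above the bench). Origin: centre of the block's underside, on the seat axis, z up. Empty at the start: the free place. The two larger drums do not go down into it.
- block_medium: Medium storage block, fixed: plywood 87 x 87 x 20 mm with a round funnel-edged seat in its middle for the 45 mm drum: 61 mm wide at the mouth, 50 mm at the floor, 12 mm deep (floor 8 mm above the bench). Origin: centre of the block's underside, on the seat axis, z up. The 60 mm drum does not go down into it.
- block_large: Large storage block, fixed: plywood 102 x 102 x 20 mm with a round funnel-edged seat in its middle for the 60 mm drum: 76 mm wide at the mouth, 65 mm at the floor, 12 mm deep (floor 8 mm above the bench). Origin: centre of the block's underside, on the seat axis, z up. The largest of the three blocks.
- star_knob: Bystander: black five-lobed star knob 36 mm across, standing on its head with its steel stud up, 40 mm tall; the spindle's clamping knob, already taken off. Origin: centre of its underside.
- ply_part: Bystander: loose plywood part 180 x 110 x 18 mm with two 44 mm holes, the work that is to be sanded next. Origin: centre of its underside, x along its length.
- pencil: Bystander: red flat carpenter's pencil 178 x 14 x 8 mm, lying on the plywood part. Origin: about its middle, on its underside, y along its length.
There are look-alikes about, which are no part of the job. What is shaped like the drum_large but turquoise is not meant. What is shaped like the drum_small but yellow is not meant.

How it is judged:
By the outcome, as a careful person would: the job done as asked, in the order asked, and still so for the second after the job is handed in, with the robot touching nothing.
It also fails if it takes over 86 s, if anything falls off the work surface, if the arm or the gripper's body presses on something with over 40 N, if the wrist force passes 120 N, or if a joint passes its speed limit or range.

## Working session

There is one attempt and no reset: what is moved stays moved. The work goes in short steps, Python scripts to look and compute and a tool call to move; the robot and the scene stay as the last step left them, time stands still between calls to the robot, and variables do not carry over. Pictures are saved under pics/ and viewed, at most 14 in all, crops included, and the job is handed in when it is done.

Besides the shell and the picture viewer there is one more tool, called after "Request:" in YAML: its name, and indented under it one key for each argument. apply_moves: Moves the arm, as the interface text tells. Its arguments: {"type":"object","properties":{"series":{"type":"array"},"hand":{"type":"number"},"newtons":{"type":"number"}},"required":["series"]}

```bash
mkdir -p pics; ls
cat > look.py <<'E'
import numpy as np, cv2
from rig import get_obs, vision, nets, robot
def snap(cam,name):
    im=vision.camera(cam); cv2.imwrite(f'pics/{name}.png',im[:,:,::-1]); return im
def find(cam,qs):
    for q in qs:
        for f in (nets.search_frame,nets.spot_point):
            print(cam,q,f.__name__,[(np.round(d['centre'],3).tolist(),round(d['conf'],2)) for d in f(cam,q)[:3]])
E
python3 - <<'E'
from look import *
print(robot, getattr(robot,'finger_overhang',None)); print({k:np.round(v,3).tolist() for k,v in get_obs().items()})
for c in('scene','side'):
    snap(c,c+'0')
    find(c,['drum_small','drum_medium','drum_large','spindle_plate','block_small','block_medium','block_large'])
a=[cv2.imread(f'pics/{c}0.png') for c in('scene','side')]
E
```

```text
pics
<Robot object at 0x7fca589841a0> 0.022
{'time': 0.0, 'q': [-1.343, 0.528, 1.434, -0.0, 1.181, -0.178], 'joint_velocities': [-0.002, -0.001, 0.0, -0.0, 0.0, 0.002], 'joint_torque': [-0.0, -44.004, -17.66, 0.063, 0.058, -0.0], 'position': [0.247, -0.573, 0.223], 'tool_rot': [0.979, 0.202, -0.0, -0.001], 'ft_force': [-0.655, -0.622, 0.252], 'moment': [0.028, 0.016, 0.018], 'grip_force': 0.0, 'grip_width': 0.087}
scene drum_small call [([0.696, -0.298, 0.048], 0.76), ([0.614, -0.207, 0.054], 0.69)]
scene drum_small call [([0.7, -0.309, -0.001], 0.73), ([0.623, -0.219, 0.006], 0.65), ([0.606, -0.319, -0.003], 0.64)]
scene drum_medium call [([0.425, -0.237, 0.055], 0.85)]
scene drum_medium call [([0.428, -0.254, 0.006], 0.86)]
scene drum_large call [([0.609, 0.089, 0.06], 0.78), ([0.648, -0.065, 0.05], 0.7), ([0.549, -0.063, 0.053], 0.6)]
scene drum_large call [([0.622, 0.074, 0.008], 0.69), ([0.562, -0.079, 0.002], 0.57)]
scene spindle_plate call [([0.596, 0.356, 0.027], 0.74), ([0.597, 0.092, 0.004], 0.63)]
scene spindle_plate call [([0.623, 0.068, 0.0], 0.57)]
scene block_smal
[... 729 characters left out ...]
043, 0.054], 0.92), ([0.663, -0.102, 0.052], 0.88), ([0.558, -0.102, 0.049], 0.72)]
side drum_large call [([0.558, -0.076, 0.003], 0.9), ([0.665, -0.079, -0.003], 0.57)]
side spindle_plate call [([0.619, 0.045, 0.01], 0.57)]
side spindle_plate call [([0.624, 0.07, 0.005], 0.51)]
side block_small call [([0.446, -0.071, 0.02], 0.84), ([0.43, -0.285, 0.016], 0.66), ([0.638, -0.238, 0.02], 0.25)]
side block_small call [([0.444, -0.059, 0.002], 0.6)]
side block_medium call [([0.636, -0.237, 0.02], 0.73)]
side block_medium call [([0.62, -0.222, 0.001], 0.57)]
side block_large call [([0.43, -0.286, 0.018], 0.72), ([0.636, -0.238, 0.018], 0.43)]
side block_large call [([0.431, -0.255, 0.001], 0.67)]
```

View pics/scene0.png

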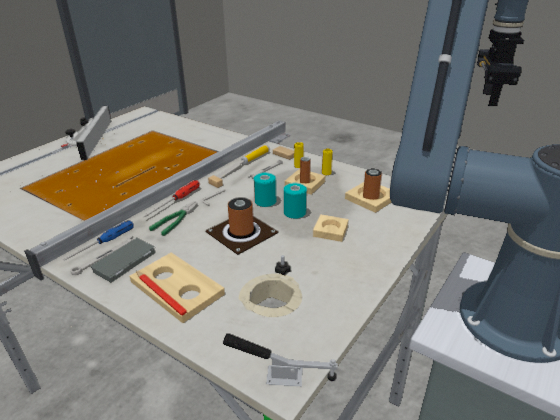

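View pics/side0.png

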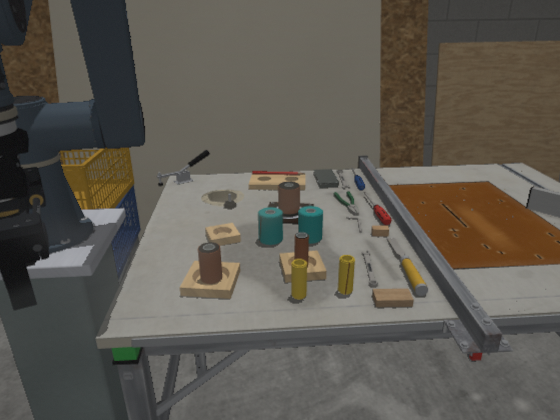

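The scene shows the large drum on the spindle (240,218), the small drum in the medium block (305,172) and the medium drum in the large block (372,185). The small block (331,227) is empty, with turquoise and yellow decoys between them. The side view agrees.

Run:
```python
from look import *
c=vision.calibration('wrist'); R,t=np.array(c['R']),np.array(c['t']); print(c['K'][0],c['K'][1]); print(-R.T@t, R)
find('scene',['star_knob']); find('side',['star_knob'])
```

```text
[315.65747489   0.         275.99892291] [  0.         315.65747489 210.07296299]
[ 0.32285426 -0.54217531  0.38454728] [[ 3.96734140e-01 -9.17933559e-01  4.95624106e-05]
 [-8.75789393e-01 -3.78503109e-01  2.99546884e-01]
 [-2.74945378e-01 -1.18883882e-01 -9.54081580e-01]]
scene star_knob call [([0.45, 0.133, 0.013], 0.54)]
scene star_knob call [([0.457, 0.131, 0.0], 0.72)]
side star_knob call []
side star_knob call [([0.458, 0.135, 0.002], 0.68)]
```

Request:
apply_moves:
  series:
    - {"offset": [2.5,4.2,1],"rot": [0,0,0]}
    - {"offset": [5,8.5,2],"rot": [0,0,0]}
    - {"offset": [7.5,12.8,3],"rot": [0,0,0]}
    - {"offset": [10,17,4],"rot": [0,0,0]}
    - {"offset": [12.5,21,5],"rot": [0,0,0]}
    - {"offset": [15,25,6],"rot": [0,0,0]}
    - {"offset": [18,28,6],"rot": [0,0,0]}
    - {"offset": [21,31,6],"rot": [0,0,0]}
    - {"offset": [23,33,6],"rot": [0,0,0]}
    - {"offset": [23,33,6],"rot": [0,0,0]}
    - {"offset": [23,33,6],"rot": [0,0,0]}
    - {"offset": [23,33,6],"rot": [0,0,0]}
  hand: 1

```text
time: 2.9
position: [0.4767, -0.2446, 0.2843]
tool_rot: [0.979, 0.202, -0.0, 0.0]
ft_force: [-0.6, -0.1, -0.0]
grip_width: 0.0872
grip_force: 0.0
```

Run:
```python
from look import *
snap('wrist','w1')
find('wrist',['drum_small','drum_medium','drum_large','block_small','block_medium','block_large','spindle_plate'])
```

```text
wrist drum_small call [([0.605, -0.31, 0.062], 0.82), ([0.623, -0.217, 0.081], 0.79), ([0.564, 0.037, 0.007], 0.72)]
wrist drum_small call [([0.607, -0.314, -0.001], 0.93), ([0.62, -0.216, 0.01], 0.76), ([0.698, -0.309, 0.004], 0.65)]
wrist drum_medium call [([0.437, -0.255, 0.084], 0.69)]
wrist drum_medium call [([0.43, -0.255, 0.01], 0.64)]
wrist drum_large call [([0.562, -0.082, 0.073], 0.97), ([0.635, -0.094, 0.012], 0.75)]
wrist drum_large call [([0.564, -0.077, -0.002], 0.74)]
wrist block_small call [([0.446, -0.059, 0.018], 0.59)]
wrist block_small call [([0.444, -0.06, -0.001], 0.96)]
wrist block_medium call [([0.622, -0.225, 0.016], 0.9)]
wrist block_medium call [([0.621, -0.224, -0.003], 0.66)]
wrist block_large call [([0.443, -0.243, 0.022], 0.66)]
wrist block_large call [([0.428, -0.247, 0.002], 0.71)]
wrist spindle_plate call [([0.563, 0.04, 0.008], 0.7)]
wrist spindle_plate call []
```

View pics/w1.png

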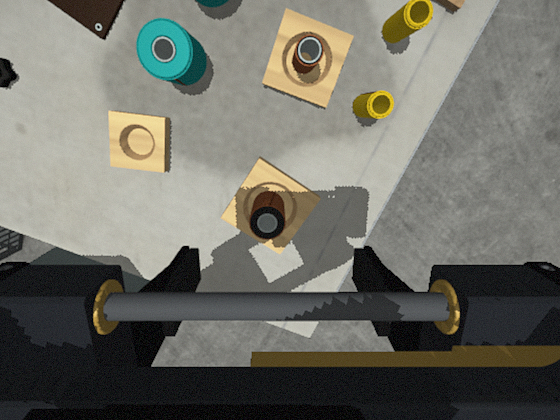

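The wrist view shows the small drum (308,48) inside the medium block, the medium drum (268,220) in the large block, and the empty small block (138,141). Positions agree with the fixed cameras to a few mm. Next I'll go above the spindle.

Request:
apply_moves:
  series:
    - {"offset": [2,4.3,0],"rot": [0,0,0]}
    - {"offset": [4,8.6,0],"rot": [0,0,0]}
    - {"offset": [6,13,0],"rot": [0,0,0]}
    - {"offset": [8,17.4,0],"rot": [0,0,0]}
    - {"offset": [10,21.7,0],"rot": [0,0,0]}
    - {"offset": [12,26,-1],"rot": [0,0,0]}
    - {"offset": [13.5,29.5,-2],"rot": [0,0,0]}
    - {"offset": [14.5,31.5,-4],"rot": [0,0,0]}
    - {"offset": [14.5,31.5,-4],"rot": [0,0,0]}
    - {"offset": [14.5,31.5,-4],"rot": [0,0,0]}
    - {"offset": [14.5,31.5,-4],"rot": [0,0,0]}

```text
time: 4.75
position: [0.6225, 0.07, 0.2451]
tool_rot: [0.979, 0.202, 0.0, 0.0]
ft_force: [1.3, -0.4, 0.3]
grip_width: 0.087
grip_force: 0.0
```

Run:
```python
from look import *
print(np.round(get_obs()['position'],4))
c=vision.calibration('wrist'); im=snap('wrist','w2')
find('wrist',['drum_large','spindle_plate'])
np.savez('w2.npz',**c)
```

```text
[0.6225 0.07   0.2451]
wrist drum_large call [([0.571, -0.05, 0.036], 0.96), ([0.665, -0.07, 0.072], 0.83), ([0.625, 0.072, 0.089], 0.79)]
wrist drum_large call [([0.662, -0.082, -0.003], 0.81), ([0.622, 0.07, 0.009], 0.8), ([0.562, -0.076, 0.0], 0.58)]
wrist spindle_plate call [([0.638, 0.085, 0.006], 0.76), ([0.623, 0.073, 0.084], 0.54), ([0.614, 0.294, 0.016], 0.24)]
wrist spindle_plate call [([0.622, 0.072, 0.002], 0.76)]
```

View pics/w2.png

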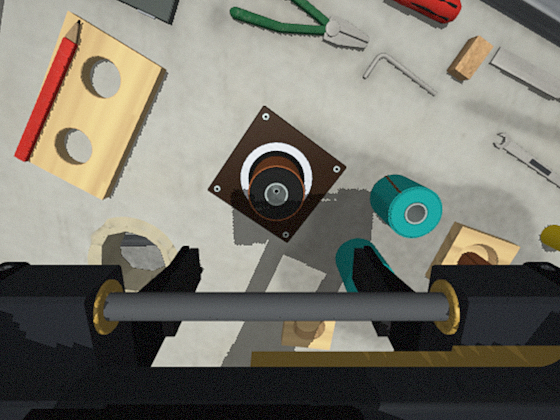

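The large drum's bore is at (277,194) with the spindle tip inside it at about (276,190). The plate screws are at (265,116), (336,169), (285,234) and (217,188). I'll compute the axis from these.

```bash
cat >> look.py <<'E'
def ray(c,px,z):
    K,R,t=(np.array(c[k]) for k in 'KRt')
    d=R.T@np.linalg.solve(K,[px[0],px[1],1]); o=-R.T@t
    return (o+d*(z-o[2])/d[2])[:2].round(4)
E
python3 - <<'E'
from look import *
c=np.load('w2.npz')
print('drum',ray(c,(277,194),.086),'tip',ray(c,(276,190),.072))
P=[ray(c,p,.006) for p in((265,116),(336,169),(285,234),(217,188))]; print(P,np.mean(P,0))
P=[ray(c,p,.006) for p in((264,106),(346,168),(288,241),(208,189))]; print(np.mean(P,0))
E
```

```text
drum [0.6227 0.068 ] tip [0.6231 0.0692]
[array([0.6876, 0.1115]), array([0.6637, 0.0035]), array([0.5567, 0.0273]), array([0.5804, 0.1341])] [0.6221 0.0691]
[0.622775 0.0683  ]
```

Request:
apply_moves:
  series:
    - {"offset": [0,-0.1,-4],"rot": [0,0,0]}
    - {"offset": [0,-0.1,-8],"rot": [0,0,0]}
    - {"offset": [0,-0.1,-12],"rot": [0,0,0]}
    - {"offset": [0,-0.1,-15],"rot": [0,0,0]}
    - {"offset": [0,-0.1,-17],"rot": [0,0,0]}
    - {"offset": [0,-0.1,-18.2],"rot": [0,0,0]}
    - {"offset": [0,-0.1,-18.2],"rot": [0,0,0]}
    - {"offset": [0,-0.1,-18.2],"rot": [0,0,0]}

```text
time: 5.8
position: [0.6231, 0.0698, 0.0632]
tool_rot: [0.979, 0.202, 0.001, 0.0]
ft_force: [0.8, 0.0, 0.7]
grip_width: 0.0874
grip_force: 0.0
```

Request:
apply_moves:
  series:
    - {"offset": [0,0,0],"rot": [0,0,0]}
    - {"offset": [0,0,0],"rot": [0,0,0]}
    - {"offset": [0,0,0],"rot": [0,0,0]}
    - {"offset": [0,0,0],"rot": [0,0,0]}
    - {"offset": [0,0,0],"rot": [0,0,0]}
    - {"offset": [0,0,0],"rot": [0,0,0]}
    - {"offset": [0,0,0],"rot": [0,0,0]}
    - {"offset": [0,0,0],"rot": [0,0,0]}
  hand: 0
  newtons: 25

```text
time: 6.6
position: [0.6226, 0.07, 0.0629]
tool_rot: [0.979, 0.202, 0.0, 0.0]
ft_force: [-0.1, -0.2, 4.8]
grip_width: 0.0598
grip_force: 25.0
```

Request:
apply_moves:
  series:
    - {"offset": [0,0,1.5],"rot": [0,0,0]}
    - {"offset": [0,0,4],"rot": [0,0,0]}
    - {"offset": [0,0,7],"rot": [0,0,0]}
    - {"offset": [0,0,10],"rot": [0,0,0]}
    - {"offset": [-0.8,-1.5,11.5],"rot": [0,0,0]}
    - {"offset": [-2.3,-4.5,11.5],"rot": [0,0,0]}
    - {"offset": [-4,-8,11.5],"rot": [0,0,0]}
    - {"offset": [-6,-12,11.5],"rot": [0,0,0]}
    - {"offset": [-8,-16,11.5],"rot": [0,0,0]}
    - {"offset": [-9.8,-19.5,11.5],"rot": [0,0,0]}
    - {"offset": [-11,-21.8,11.5],"rot": [0,0,0]}
    - {"offset": [-11.3,-22.5,10.5],"rot": [0,0,0]}
    - {"offset": [-11.3,-22.5,8],"rot": [0,0,0]}
    - {"offset": [-11.3,-22.5,5],"rot": [0,0,0]}
    - {"offset": [-11.3,-22.5,2.5],"rot": [0,0,0]}
    - {"offset": [-11.3,-22.5,0.8],"rot": [0,0,0]}
    - {"offset": [-11.3,-22.5,-0.3],"rot": [0,0,0]}
    - {"offset": [-11.3,-22.5,-0.8],"rot": [0,0,0]}
    - {"offset": [-11.3,-22.5,-0.9],"rot": [0,0,0]}
    - {"offset": [-11.3,-22.5,-0.9],"rot": [0,0,0]}

```text
time: 8.6
position: [0.5099, -0.155, 0.0538]
tool_rot: [0.979, 0.202, 0.001, 0.0]
ft_force: [0.6, 0.8, -2.0]
grip_width: 0.0598
grip_force: 25.0
```

Run:
```python
from look import *
a=[snap(c,'x') for c in('scene','side')]
o=get_obs(); print(np.round(o['position'],4),o['ft_force'])
cv2.imwrite('pics/b1.png',np.vstack([a[0][120:270,160:440],a[1][170:320,150:430]])[:,:,::-1].repeat(2,0).repeat(2,1))
```

```text
[ 0.51   -0.1552  0.0541] [ 0.17845959  0.04448633 -2.48174291]
```

View pics/b1.png

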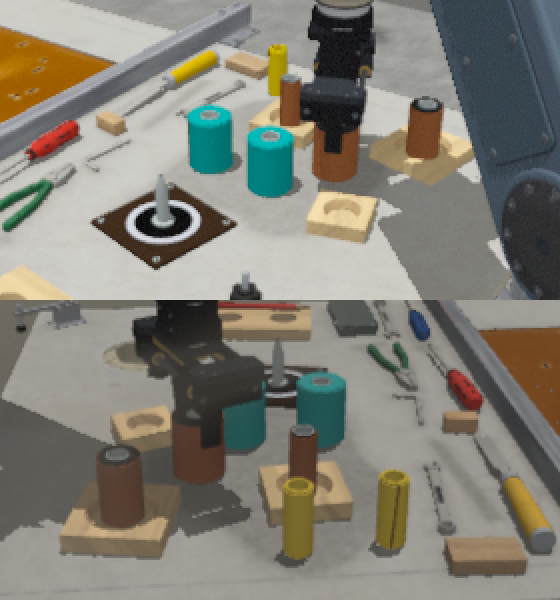

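The spindle is bare (top crop, 160,205), and the large drum stands upright just above the bench between the blocks. I'll release it, then look at the small drum.

Request:
apply_moves:
  series:
    - {"offset": [0,0,0],"rot": [0,0,0]}
    - {"offset": [0,0,0],"rot": [0,0,0]}
    - {"offset": [0,0,0],"rot": [0,0,0]}
    - {"offset": [0,0,0.5],"rot": [0,0,0]}
    - {"offset": [0,0,3],"rot": [0,0,0]}
    - {"offset": [0,0,7],"rot": [0,0,0]}
    - {"offset": [2,-1,11],"rot": [0,0,0]}
    - {"offset": [5,-2.5,15],"rot": [0,0,0]}
    - {"offset": [8,-4.5,18],"rot": [0,0,0]}
    - {"offset": [11,-6.2,19],"rot": [0,0,0]}
    - {"offset": [11,-6.2,19],"rot": [0,0,0]}
    - {"offset": [11,-6.2,19],"rot": [0,0,0]}
  hand: 1

```text
time: 9.9
position: [0.6189, -0.2169, 0.2432]
tool_rot: [0.979, 0.202, -0.0, -0.0]
ft_force: [-0.3, 0.3, -0.7]
grip_width: 0.0873
grip_force: 0.0
```

Run:
```python
from look import *
print(np.round(get_obs()['position'],4))
c=vision.calibration('wrist'); im=snap('wrist','w3')
find('wrist',['drum_small','block_medium','drum_large'])
np.savez('w3.npz',**c)
```

```text
[ 0.6189 -0.2169  0.2432]
wrist drum_small call [([0.61, -0.31, 0.058], 0.82), ([0.696, -0.3, 0.064], 0.63), ([0.621, -0.218, 0.076], 0.57)]
wrist drum_small call [([0.606, -0.319, 0.001], 0.71), ([0.698, -0.307, 0.004], 0.68), ([0.621, -0.218, 0.012], 0.6)]
wrist block_medium call [([0.629, -0.219, 0.015], 0.58)]
wrist block_medium call [([0.623, -0.223, -0.004], 0.98)]
wrist drum_large call [([0.528, -0.155, 0.072], 0.84), ([0.661, -0.086, 0.072], 0.73), ([0.568, -0.082, 0.076], 0.6)]
wrist drum_large call [([0.661, -0.082, -0.002], 0.8), ([0.566, -0.077, -0.002], 0.69), ([0.508, -0.155, -0.001], 0.59)]
```

View pics/w3.png

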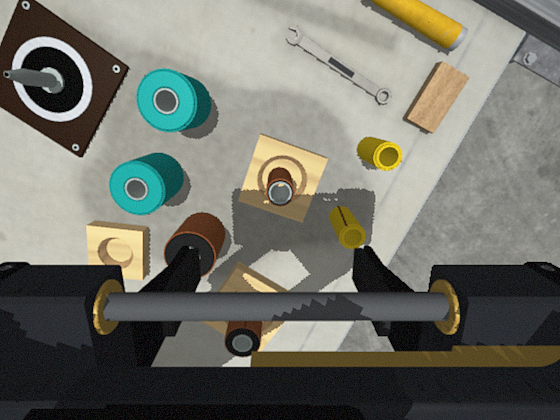

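The small drum's bore is at (281,191). The medium block's corners are at about (262,134), (327,157), (304,222) and (241,189). The large drum stands on the bench at (195,245).

Run:
```python
from look import *
c=np.load('w3.npz')
print('drum',ray(c,(281,191),.084))
P=[ray(c,p,.02) for p in((262,134),(327,157),(304,222))]; print(P, (P[0]+P[2])/2)
print('spindle tip',ray(c,(8,75),.072))
```

```text
drum [ 0.6234 -0.2213]
[array([ 0.6638, -0.1801]), array([ 0.6699, -0.2626]), array([ 0.5832, -0.2722])] [ 0.6235  -0.22615]
spindle tip [0.6217 0.067 ]
```

Request:
apply_moves:
  series:
    - {"offset": [0.3,-0.3,-4],"rot": [0,0,0]}
    - {"offset": [0.3,-0.3,-8],"rot": [0,0,0]}
    - {"offset": [0.3,-0.3,-12],"rot": [0,0,0]}
    - {"offset": [0.3,-0.3,-15],"rot": [0,0,0]}
    - {"offset": [0.3,-0.3,-17],"rot": [0,0,0]}
    - {"offset": [0.3,-0.3,-18],"rot": [0,0,0]}
    - {"offset": [0.3,-0.3,-18],"rot": [0,0,0]}
    - {"offset": [0.3,-0.3,-18],"rot": [0,0,0]}

```text
time: 11.05
position: [0.623, -0.2203, 0.0643]
tool_rot: [0.979, 0.202, 0.001, 0.001]
ft_force: [0.5, -0.8, -0.2]
grip_width: 0.087
grip_force: 0.0
```

Request:
apply_moves:
  series:
    - {"offset": [0,0,0],"rot": [0,0,0]}
    - {"offset": [0,0,0],"rot": [0,0,0]}
    - {"offset": [0,0,0],"rot": [0,0,0]}
    - {"offset": [0,0,0],"rot": [0,0,0]}
    - {"offset": [0,0,0],"rot": [0,0,0]}
    - {"offset": [0,0,0],"rot": [0,0,0]}
    - {"offset": [0,0,0],"rot": [0,0,0]}
    - {"offset": [0,0,0],"rot": [0,0,0]}
    - {"offset": [0,0,0],"rot": [0,0,0]}
    - {"offset": [0,0,0],"rot": [0,0,0]}
  hand: 0
  newtons: 15

```text
time: 12.05
position: [0.6223, -0.2199, 0.0632]
tool_rot: [0.979, 0.202, -0.0, -0.0]
ft_force: [-0.8, 0.2, -0.5]
grip_width: 0.0291
grip_force: 15.0
```

Request:
apply_moves:
  series:
    - {"offset": [0,0,1],"rot": [0,0,0]}
    - {"offset": [0,0,3.5],"rot": [0,0,0]}
    - {"offset": [0,0,7],"rot": [0,0,0]}
    - {"offset": [0,0,10],"rot": [0,0,0]}
    - {"offset": [0,1.5,11.5],"rot": [0,0,0]}
    - {"offset": [0,4.5,11.5],"rot": [0,0,0]}
    - {"offset": [0,8.5,11.5],"rot": [0,0,0]}
    - {"offset": [0,12.5,11.5],"rot": [0,0,0]}
    - {"offset": [0,16.5,11.5],"rot": [0,0,0]}
    - {"offset": [0,20.5,11.5],"rot": [0,0,0]}
    - {"offset": [0,24.5,11.5],"rot": [0,0,0]}
    - {"offset": [0,27.5,10.5],"rot": [0,0,0]}
    - {"offset": [0,28.9,9],"rot": [0,0,0]}
    - {"offset": [0,28.9,8],"rot": [0,0,0]}
    - {"offset": [0,28.9,8],"rot": [0,0,0]}
    - {"offset": [0,28.9,8],"rot": [0,0,0]}
    - {"offset": [0,28.9,8],"rot": [0,0,0]}

```text
time: 13.75
position: [0.6229, 0.0674, 0.1436]
tool_rot: [0.98, 0.201, 0.0, 0.0]
ft_force: [0.6, -0.2, -1.0]
grip_width: 0.0296
grip_force: 15.0
```

Run:
```python
from look import *
o=get_obs(); print(np.round(o['position'],4),o['grip_width'],o['ft_force'])
a=[snap(c,c+'_c') for c in('scene','side','wrist')]
for c in('scene','side'): 
    k=vision.calibration(c); find(c,['drum_small'])
    for X in ([.6225,.069,.072],[.6225,.069,.088]):
        p=np.array(k['K'])@(np.array(k['R'])@X+k['t']); print(c,p[:2]/p[2])
u=lambda i,s:cv2.resize(i,None,fx=s,fy=s)[:,:,::-1]
cv2.imwrite('pics/c1.png',np.hstack([u(a[0][150:260,200:290],4)[:440,:360],u(a[1][140:250,240:340],4)[:,:400]]))
```

```text
[0.6229 0.0674 0.1436] 0.029616983705865373 [ 0.61566679 -0.19385921 -1.03326705]
scene drum_small call [([0.61, 0.078, 0.12], 0.83), ([0.694, -0.299, 0.043], 0.68), ([0.601, -0.308, 0.044], 0.66)]
scene drum_small call [([0.62, 0.07, 0.088], 0.76), ([0.608, -0.32, -0.002], 0.57), ([0.699, -0.307, -0.002], 0.57)]
scene [240.38858114 207.57066028]
scene [240.01237148 201.87674164]
side drum_small call [([0.6, -0.325, 0.044], 0.78), ([0.618, 0.054, 0.124], 0.7), ([0.7, -0.314, 0.043], 0.58)]
side drum_small call [([0.702, -0.302, 0.0], 0.95), ([0.603, -0.314, -0.001], 0.65), ([0.622, 0.068, 0.088], 0.57)]
side [288.21640855 189.80019293]
side [288.19724174 184.32096784]
```

View pics/c1.png

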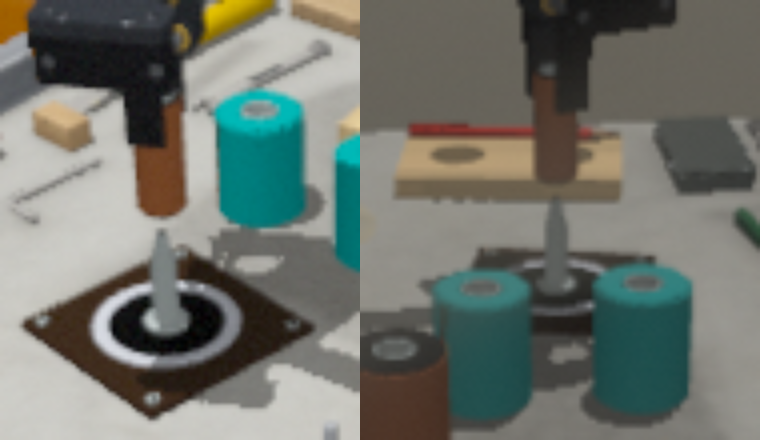

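View pics/wrist_c.png

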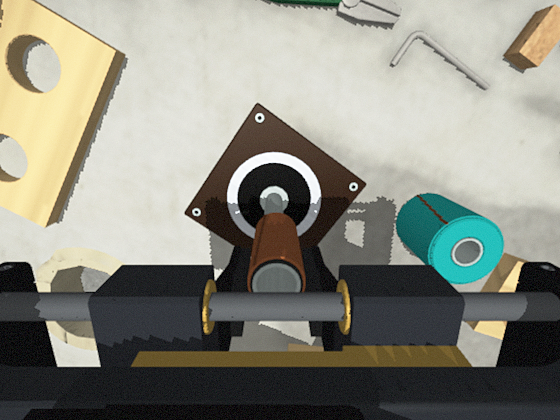

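Scene crop: drum underside centre (162,210) is over the spindle tip (162,232). Side crop: underside centre (555,180) is over the tip (556,200). Both are aligned within about 1 mm, so I'll lower.

Request:
apply_moves:
  series:
    - {"offset": [0,0,-1],"rot": [0,0,0]}
    - {"offset": [0,0,-2],"rot": [0,0,0]}
    - {"offset": [0,0,-3],"rot": [0,0,0]}
    - {"offset": [0,0,-4],"rot": [0,0,0]}
    - {"offset": [0,0,-4.8],"rot": [0,0,0]}
    - {"offset": [0,0,-5.5],"rot": [0,0,0]}
    - {"offset": [0,0,-5.5],"rot": [0,0,0]}

```text
time: 14.8
position: [0.6216, 0.0691, 0.0869]
tool_rot: [0.979, 0.202, -0.001, -0.0]
ft_force: [0.4, 0.1, -1.3]
grip_width: 0.029
grip_force: 15.0
```

Request:
apply_moves:
  series:
    - {"offset": [0,0,-0.8],"rot": [0,0,0]}
    - {"offset": [0,0,-1.5],"rot": [0,0,0]}
    - {"offset": [0,0,-1.9],"rot": [0,0,0]}
    - {"offset": [0,0,-2.1],"rot": [0,0,0]}
    - {"offset": [0,0,-2.2],"rot": [0,0,0]}
    - {"offset": [0,0,-2.2],"rot": [0,0,0]}

```text
time: 15.4
position: [0.6224, 0.069, 0.0663]
tool_rot: [0.979, 0.202, 0.0, -0.0]
ft_force: [0.5, 0.3, -0.6]
grip_width: 0.0292
grip_force: 15.0
```

Request:
apply_moves:
  series:
    - {"offset": [0,0,0],"rot": [0,0,0]}
    - {"offset": [0,0,0],"rot": [0,0,0]}
    - {"offset": [0,0,0],"rot": [0,0,0]}
    - {"offset": [0,0,1],"rot": [0,0,0]}
    - {"offset": [0,0,4],"rot": [0,0,0]}
    - {"offset": [0,0,8],"rot": [0,0,0]}
    - {"offset": [-1,-1.7,12],"rot": [0,0,0]}
    - {"offset": [-3,-5,15],"rot": [0,0,0]}
    - {"offset": [-5,-8.5,17],"rot": [0,0,0]}
    - {"offset": [-7.2,-12.2,18],"rot": [0,0,0]}
    - {"offset": [-9.4,-16,18],"rot": [0,0,0]}
    - {"offset": [-11.6,-19.6,18],"rot": [0,0,0]}
    - {"offset": [-13.8,-23.3,18],"rot": [0,0,0]}
    - {"offset": [-16,-27,18],"rot": [0,0,0]}
    - {"offset": [-18,-30.5,18],"rot": [0,0,0]}
    - {"offset": [-19.2,-32.3,18],"rot": [0,0,0]}
    - {"offset": [-19.2,-32.3,18],"rot": [0,0,0]}
    - {"offset": [-19.2,-32.3,18],"rot": [0,0,0]}
  hand: 1

```text
time: 17.2
position: [0.4302, -0.254, 0.247]
tool_rot: [0.98, 0.201, 0.0, 0.0]
ft_force: [-0.9, -0.4, -0.3]
grip_width: 0.0873
grip_force: 0.0
```

Run:
```python
from look import *
o=get_obs(); print(np.round(o['position'],4))
c=vision.calibration('wrist'); w=snap('wrist','w4'); np.savez('w4.npz',**c)
find('wrist',['drum_medium','block_large','drum_large'])
a=[snap(c,c+'_d') for c in('scene','side')]; find('scene',['drum_small']); find('side',['drum_small'])
u=lambda i,s:cv2.resize(i,None,fx=s,fy=s)[:,:,::-1]
t=np.vstack([u(a[0][160:270,200:290],2.5),u(a[1][140:250,240:330],2.5)])
cv2.imwrite('pics/d1.png',np.hstack([t[:420],u(w,1)]))
```

```text
[ 0.4302 -0.254   0.247 ]
wrist drum_medium call [([0.43, -0.255, 0.083], 0.56)]
wrist drum_medium call [([0.428, -0.254, 0.008], 0.67)]
wrist block_large call [([0.44, -0.249, 0.023], 0.67)]
wrist block_large call [([0.429, -0.25, -0.001], 0.87)]
wrist drum_large call [([0.545, -0.095, 0.069], 0.86), ([0.509, -0.153, 0.077], 0.77)]
wrist drum_large call [([0.565, -0.077, 0.003], 0.7), ([0.507, -0.155, -0.002], 0.6)]
scene drum_small call [([0.692, -0.299, 0.044], 0.78), ([0.616, 0.081, 0.058], 0.76), ([0.598, -0.309, 0.044], 0.64)]
scene drum_small call [([0.607, -0.318, -0.002], 0.82), ([0.7, -0.306, -0.002], 0.73), ([0.622, 0.072, 0.011], 0.55)]
side drum_small call [([0.698, -0.316, 0.044], 0.89), ([0.621, 0.057, 0.051], 0.81), ([0.601, -0.329, 0.046], 0.68)]
side drum_small call [([0.623, 0.068, 0.008], 0.82), ([0.701, -0.305, -0.001], 0.78), ([0.602, -0.313, -0.002], 0.62)]
```

View pics/d1.png

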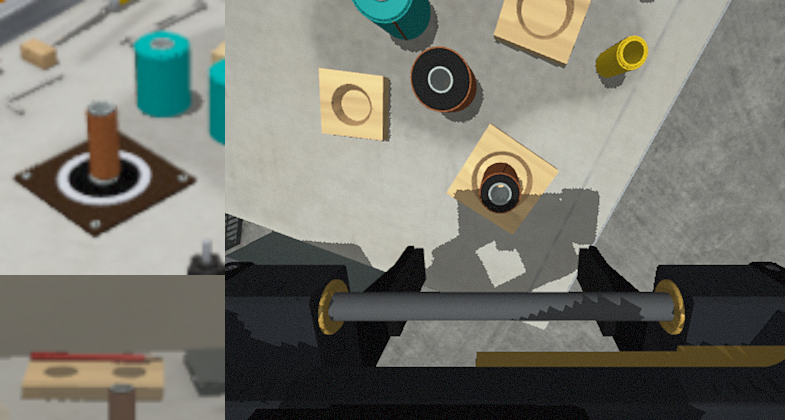

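The small drum stands upright on the flange. The medium drum's bore is at wrist pixel (275,193), and the large block's corners are at (265,124), (334,167), (293,235) and (221,191).

Run:
```python
from look import *
c=np.load('w4.npz')
print('drum',ray(c,(275,193),.084),'large',ray(c,(215,79),.076))
P=[ray(c,p,.02) for p in((265,124),(334,167),(293,235),(221,191))]; print(np.mean(P,0))
K,R,t=(c[k] for k in 'KRt'); print('medblock seat', ray(c,(320,14),.02))
```

```text
drum [ 0.4297 -0.254 ] large [ 0.5098 -0.1561]
[ 0.4307 -0.2579]
medblock seat [ 0.6162 -0.2265]
```

Request:
apply_moves:
  series:
    - {"offset": [0,0,-4],"rot": [0,0,0]}
    - {"offset": [0,0,-8],"rot": [0,0,0]}
    - {"offset": [0,0,-12],"rot": [0,0,0]}
    - {"offset": [0,0,-15],"rot": [0,0,0]}
    - {"offset": [0,0,-17],"rot": [0,0,0]}
    - {"offset": [0,0,-18.4],"rot": [0,0,0]}
    - {"offset": [0,0,-18.4],"rot": [0,0,0]}
    - {"offset": [0,0,-18.4],"rot": [0,0,0]}

```text
time: 18.65
position: [0.4305, -0.2541, 0.0624]
tool_rot: [0.979, 0.202, -0.0, -0.0]
ft_force: [-0.3, -0.5, -0.7]
grip_width: 0.0869
grip_force: 0.0
```

Request:
apply_moves:
  series:
    - {"offset": [0,0,0],"rot": [0,0,0]}
    - {"offset": [0,0,0],"rot": [0,0,0]}
    - {"offset": [0,0,0],"rot": [0,0,0]}
    - {"offset": [0,0,0],"rot": [0,0,0]}
    - {"offset": [0,0,0],"rot": [0,0,0]}
    - {"offset": [0,0,0],"rot": [0,0,0]}
    - {"offset": [0,0,0],"rot": [0,0,0]}
    - {"offset": [0,0,0],"rot": [0,0,0]}
    - {"offset": [0,0,0],"rot": [0,0,0]}
  hand: 0
  newtons: 20

```text
time: 19.55
position: [0.4302, -0.2538, 0.0624]
tool_rot: [0.979, 0.202, -0.0, -0.0]
ft_force: [-0.4, 0.9, 2.6]
grip_width: 0.0441
grip_force: 19.8
```

Request:
apply_moves:
  series:
    - {"offset": [0,0,1],"rot": [0,0,0]}
    - {"offset": [0,0,3.5],"rot": [0,0,0]}
    - {"offset": [0,0,7],"rot": [0,0,0]}
    - {"offset": [0.5,0.1,10],"rot": [0,0,0]}
    - {"offset": [2.5,0.4,11],"rot": [0,0,0]}
    - {"offset": [6,1,11],"rot": [0,0,0]}
    - {"offset": [10,1.7,11],"rot": [0,0,0]}
    - {"offset": [14,2.4,11],"rot": [0,0,0]}
    - {"offset": [17.5,2.9,11],"rot": [0,0,0]}
    - {"offset": [19.1,3.1,10],"rot": [0,0,0]}
    - {"offset": [19.1,3.1,7],"rot": [0,0,0]}
    - {"offset": [19.1,3.1,4],"rot": [0,0,0]}
    - {"offset": [19.1,3.1,2],"rot": [0,0,0]}
    - {"offset": [19.1,3.1,1],"rot": [0,0,0]}
    - {"offset": [19.1,3.1,0.4],"rot": [0,0,0]}
    - {"offset": [19.1,3.1,0.1],"rot": [0,0,0]}
    - {"offset": [19.1,3.1,0.1],"rot": [0,0,0]}

```text
time: 21.25
position: [0.6217, -0.2233, 0.064]
tool_rot: [0.979, 0.202, 0.0, 0.0]
ft_force: [0.8, 0.6, -2.1]
grip_width: 0.0442
grip_force: 19.8
```

Request:
apply_moves:
  series:
    - {"offset": [0,0,0],"rot": [0,0,0]}
    - {"offset": [0,0,0],"rot": [0,0,0]}
    - {"offset": [0,0,0],"rot": [0,0,0]}
    - {"offset": [0,0,1],"rot": [0,0,0]}
    - {"offset": [0,0,4],"rot": [0,0,0]}
    - {"offset": [0,0,8],"rot": [0,0,0]}
    - {"offset": [-1,0.6,11],"rot": [0,0,0]}
    - {"offset": [-4,2.4,12],"rot": [0,0,0]}
    - {"offset": [-8,4.8,12],"rot": [0,0,0]}
    - {"offset": [-10.5,6.4,12],"rot": [0,0,0]}
    - {"offset": [-11.2,6.8,12],"rot": [0,0,0]}
    - {"offset": [-11.2,6.8,10],"rot": [0,0,0]}
    - {"offset": [-11.2,6.8,10],"rot": [0,0,0]}
  hand: 1

```text
time: 22.55
position: [0.509, -0.1549, 0.1628]
tool_rot: [0.979, 0.202, -0.001, -0.0]
ft_force: [0.2, 0.7, -0.0]
grip_width: 0.0871
grip_force: 0.0
```

Run:
```python
from look import *
o=get_obs(); print(np.round(o['position'],4))
w=snap('wrist','w5'); a=snap('side','s5'); find('side',['drum_medium','drum_large'])
find('wrist',['drum_large'])
u=lambda i,s:cv2.resize(i,None,fx=s,fy=s)[:,:,::-1]
cv2.imwrite('pics/e1.png',np.hstack([u(a[200:340,170:330],2)[:280],u(w,2/3)]) if 0 else np.hstack([u(a[200:340,170:290],3),u(w,.75)[:420].repeat(1,0)][:1]+[cv2.copyMakeBorder(u(w,.75),0,105,0,0,0)]))
```

```text
[ 0.509  -0.1549  0.1628]
side drum_medium call [([0.62, -0.242, 0.067], 0.59), ([0.636, -0.249, 0.02], 0.22)]
side drum_medium call [([0.622, -0.228, 0.01], 0.76)]
side drum_large call [([0.564, -0.101, 0.051], 0.69), ([0.507, -0.184, 0.045], 0.67), ([0.665, -0.101, 0.054], 0.62)]
side drum_large call [([0.561, -0.076, 0.002], 0.95), ([0.509, -0.159, -0.001], 0.84), ([0.665, -0.078, -0.002], 0.61)]
wrist drum_large call [([0.515, -0.156, 0.076], 0.93), ([0.638, -0.09, 0.074], 0.93), ([0.565, -0.074, 0.075], 0.6)]
wrist drum_large call [([0.512, -0.156, -0.0], 0.97), ([0.659, -0.079, -0.005], 0.76), ([0.563, -0.074, -0.004], 0.58)]
```

View pics/e1.png

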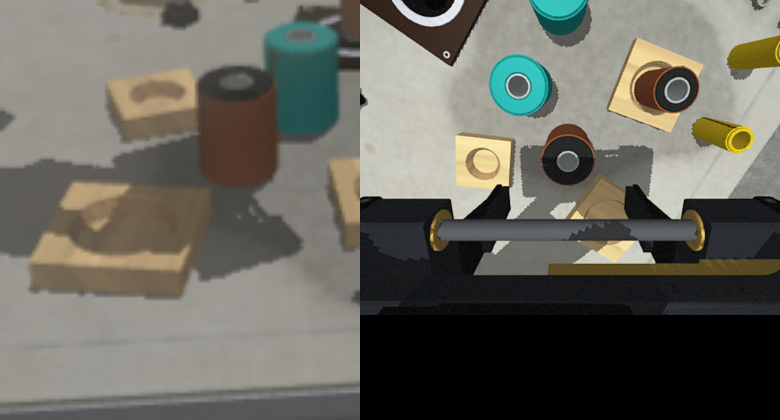

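The large drum stands between the fingers (wrist crop 568,160), and the medium drum stands in its block (677,90). The large block is empty. I'll grasp the large drum.

Request:
apply_moves:
  series:
    - {"offset": [0.1,0,-3],"rot": [0,0,0]}
    - {"offset": [0.1,0,-6],"rot": [0,0,0]}
    - {"offset": [0.1,0,-9],"rot": [0,0,0]}
    - {"offset": [0.1,0,-10.4],"rot": [0,0,0]}
    - {"offset": [0.1,0,-10.8],"rot": [0,0,0]}
    - {"offset": [0.1,0,-10.8],"rot": [0,0,0]}
    - {"offset": [0.1,0,-10.8],"rot": [0,0,0]}

```text
time: 23.65
position: [0.5111, -0.1554, 0.0562]
tool_rot: [0.979, 0.202, 0.001, 0.001]
ft_force: [0.2, 0.1, 0.9]
grip_width: 0.0873
grip_force: 0.0
```

Request:
apply_moves:
  series:
    - {"offset": [0,0,0],"rot": [0,0,0]}
    - {"offset": [0,0,0],"rot": [0,0,0]}
    - {"offset": [0,0,0],"rot": [0,0,0]}
    - {"offset": [0,0,0],"rot": [0,0,0]}
    - {"offset": [0,0,0],"rot": [0,0,0]}
    - {"offset": [0,0,0],"rot": [0,0,0]}
    - {"offset": [0,0,0],"rot": [0,0,0]}
    - {"offset": [0,0,0],"rot": [0,0,0]}
  hand: 0
  newtons: 25

```text
time: 24.45
position: [0.5105, -0.155, 0.0557]
tool_rot: [0.979, 0.202, 0.0, 0.0]
ft_force: [-0.2, 0.6, 4.4]
grip_width: 0.0601
grip_force: 25.0
```

Request:
apply_moves:
  series:
    - {"offset": [0,0,1],"rot": [0,0,0]}
    - {"offset": [0,0,3],"rot": [0,0,0]}
    - {"offset": [0,0,6],"rot": [0,0,0]}
    - {"offset": [-1,-1.2,8],"rot": [0,0,0]}
    - {"offset": [-3,-3.7,8],"rot": [0,0,0]}
    - {"offset": [-5.5,-6.8,8],"rot": [0,0,0]}
    - {"offset": [-7.4,-9.2,8],"rot": [0,0,0]}
    - {"offset": [-8,-9.9,7],"rot": [0,0,0]}
    - {"offset": [-8,-9.9,5],"rot": [0,0,0]}
    - {"offset": [-8,-9.9,3],"rot": [0,0,0]}
    - {"offset": [-8,-9.9,1.9],"rot": [0,0,0]}
    - {"offset": [-8,-9.9,1.3],"rot": [0,0,0]}
    - {"offset": [-8,-9.9,0.9],"rot": [0,0,0]}
    - {"offset": [-8,-9.9,0.9],"rot": [0,0,0]}
    - {"offset": [-8,-9.9,0.9],"rot": [0,0,0]}

```text
time: 25.95
position: [0.4308, -0.2541, 0.0648]
tool_rot: [0.979, 0.202, 0.0, 0.0]
ft_force: [-0.3, -0.5, -2.2]
grip_width: 0.0601
grip_force: 25.0
```

Request:
apply_moves:
  series:
    - {"offset": [0,0,0],"rot": [0,0,0]}
    - {"offset": [0,0,0],"rot": [0,0,0]}
    - {"offset": [0,0,0],"rot": [0,0,0]}
    - {"offset": [0,0,1],"rot": [0,0,0]}
    - {"offset": [0,0,4],"rot": [0,0,0]}
    - {"offset": [0,0,8],"rot": [0,0,0]}
    - {"offset": [0,0,12],"rot": [0,0,0]}
    - {"offset": [0,-2,16],"rot": [0,0,0]}
    - {"offset": [0,-5,19],"rot": [0,0,0]}
    - {"offset": [0,-9,19],"rot": [0,0,0]}
    - {"offset": [0,-13,19],"rot": [0,0,0]}
    - {"offset": [0,-13,19],"rot": [0,0,0]}
    - {"offset": [0,-13,19],"rot": [0,0,0]}
  hand: 1

```text
time: 27.25
position: [0.4297, -0.3842, 0.2546]
tool_rot: [0.98, 0.201, 0.0, -0.0]
ft_force: [0.3, 0.6, -0.6]
grip_width: 0.0869
grip_force: 0.0
```

Run:
```python
from look import *
a=[snap(c,c+'_f') for c in('scene','side')]
for c in('scene','side'): find(c,['drum_small','drum_medium','drum_large','star_knob'])
u=lambda i,s:cv2.resize(i,None,fx=s,fy=s)[:,:,::-1]
cv2.imwrite('pics/f1.png',np.vstack([u(a[0][150:300,170:430],2),u(a[1][165:310,160:420],2)]))
```

```text
scene drum_small call [([0.696, -0.298, 0.059], 0.77), ([0.616, 0.081, 0.057], 0.56), ([0.598, -0.307, 0.044], 0.56)]
scene drum_small call [([0.622, 0.071, 0.008], 0.68), ([0.698, -0.307, -0.003], 0.43)]
scene drum_medium call [([0.613, -0.205, 0.058], 0.85), ([0.606, 0.081, 0.007], 0.27)]
scene drum_medium call [([0.619, -0.225, 0.006], 0.7)]
scene drum_large call [([0.652, -0.065, 0.05], 0.96), ([0.423, -0.231, 0.06], 0.93), ([0.55, -0.062, 0.055], 0.63)]
scene drum_large call [([0.431, -0.251, 0.006], 0.8), ([0.662, -0.085, -0.004], 0.76), ([0.562, -0.082, -0.0], 0.7)]
scene star_knob call [([0.453, 0.137, 0.012], 0.55)]
scene star_knob call [([0.458, 0.133, -0.0], 0.54), ([0.622, 0.068, -0.002], 0.39)]
side drum_small call [([0.602, -0.327, 0.044], 0.91), ([0.618, 0.057, 0.05], 0.62), ([0.429, -0.296, 0.017], 0.56)]
side drum_small call [([0.602, -0.317, 0.001], 0.87), ([0.702, -0.303, -0.001], 0.79), ([0.62, 0.071, 0.011], 0.77)]
side drum_medium call []
side drum_medium call [([0.62, -0.225, 0.011], 0.67), ([0.622, 0.07, 0.011], 0.45)]
side drum_large call [([0.667, -0.104, 0.058], 0.94), ([0.431, -0.28, 0.056], 0.68), ([0.558, -0.102, 0.05], 0.55)]
side drum_large call [([0.558, -0.076, -0.001], 0.97), ([0.663, -0.078, -0.0], 0.95), ([0.429, -0.258, 0.005], 0.56)]
side star_knob call [([0.456, 0.122, 0.01], 0.54)]
side star_knob call [([0.46, 0.132, 0.002], 0.6)]
```

View pics/f1.png

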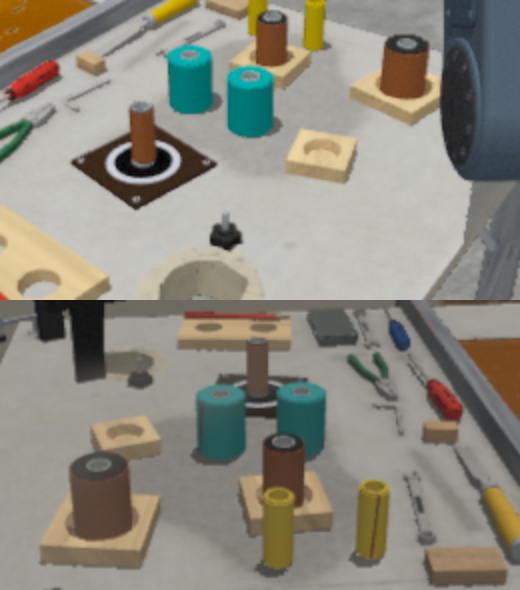

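All three drums are upright in their places, and the knob, plywood part and decoys look unmoved. Handing in.

```bash
python3 -c "from rig import hand_in; print(hand_in())"
```

```text
the job is handed in; nothing more can be done
None
```

The job is handed in: the small drum is on the spindle flange, the medium and large drums stand in their own blocks, and the star knob, plywood part and pencil were not touched (robot clock about 27 s of the 86 s allowed).

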